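Close up the stamp rail

ROBOT

A 6-joint arm with a two-finger parallel gripper is mounted at the origin on the work surface. World frame = base frame: x ahead of the robot, y to its left, z up, the work surface at z = 0. Lengths are in mm, angles in rad, forces in N, time in s.
With the tool pointing down it reaches from about 350 to 775 mm from the base axis. Payload 7.3 kg.
Tool frame: the origin (TCP) lies on the centre line of the jaws, within the pads' length; the fingertips stand 17 mm ahead of it and the grasp point (between the pads) lies 2 mm behind it; z points along the fingers, y is the line along which they close (so a half turn about z gives the same grasp; the last joint's range is limited). The gripper opens to 92 mm and grips with 3 to 60 N. Pads are 19 mm wide; open, the fingers measure 130 mm over their backs; the gripper's body (75 mm by 190 mm) begins 47 mm behind the grasp point.
Start: joints at [1.197, 0.342, 1.524, -0, 1.275, -0.146], TCP at [118.546, 511.459, 243.741] pointing down, gripper open.
Joint ranges: [-2.53, 2.53], [-0.77, 2.02], [0.04, 2.7], [-1, 4.14], [0.28, 2.66], [-3.11, 3.11]. Speed limits (rad/s): [2.57, 2.57, 3.14, 3.14, 3.14, 3.14].

INTERFACE

Orientations are given as [roll, pitch, yaw] about the fixed x, y, z axes, in that order (R = Rz(yaw) Ry(pitch) Rx(roll)).
In Python, from plant import bot gives the robot as it stands. The module is installed in compiled form; this text tells all that it offers.
- The arm moves only by the shell command python3 -m pendant 'ROWS'. ROWS is JSON, a list of rows, each a list of 3 entries, a list of its own where there are three numbers: the shift along the world's x, y, z as a fraction of full scale, then the turn, a rotation vector about the world's x, y, z as a fraction of full scale, then the opening, from -1 (shut) to 1 (fully open), so that 0 is half open. In form: [[[tx, ty, tz], [rx, ry, rz], claw], ...]. A call has exactly 10 rows; each row shifts and turns the commanded pose from where the row before left it; what a row does not reach is not made up. Full scale, the value 1, is 30 mm for a shift and 0.12 rad for a turn. A row lasts 1/12 s, in which the tool goes at most 41.7 mm and 7.16 degrees, less where a joint would pass 70% of its speed; a pose out of reach is approached as far as the arm can. A call with a number of a shift or a turn outside -1 to 1 is refused whole. A call with a gripper value outside its range is refused whole. The fingers move at their own pace and stop on an object; the grip force is fixed at half the most. Time passes only in rows, so rows that do not move let the fingers close, or fill a call up. It gives the time, the measured TCP pose, the force, the opening and the grip force at its end, in the units of the state.
- bot.get_obs(): the state, without advancing time (a new reading comes with each control period).
- bot.capture(name): name is "side" or "top" or "wrist"; returns the picture (400x640x3 uint8, blue, green, red); there is no depth.
- bot.camera_params(name): a dict with "fovy" (degrees; the focal length in pixels is half the picture's height over the tangent of half this angle, whatever the lens; pixels are square), "cx", "cy" (the principal point, pixels), "distortion" ([k1, k2, p1, p2, k3] as OpenCV has them; the pictures are not rectified), "camera_from_world" (4x4, takes a point from world to camera coordinates). Camera axes: x right, y down, z forward; pixel columns grow to the right and rows downward; lengths in mm; the calibration is good to about 2 mm. A picture is of the moment at which its call begins: read the wrist's pose just before it. camera_params takes no time and is no camera call; for the wrist camera it gives the pose at the moment of the call.
- bot.close_job(): hands the job in; it is judged then, once.
The state is a dict: "time": time; "joint_positions": joint angles; "dq": joint speeds; "tau": joint torques, N m; "tool_pos": TCP position; "tcp_rot": TCP orientation; "contact_force": force on the tool from outside, world axes, zero at the start; "moment": the same for the moment, N m; "grip_width": finger opening in mm; "finger_force": force on a finger pad.
Only numpy, scipy, OpenCV 4.12 (cv2) and the standard library are available. Lean on these libraries where they do the work, as an engineer would, in place of code of your own. Each camera call takes 0.05 s, during which the arm holds its last target. There are 200 camera calls.

TASK

Push the row of four office stamps along the aluminium rail as one train until the front stamp is right up against the red end stop and no gaps are left in the row. Then push the orange pad of the sliding gate fully in, so that its bar closes across the rail behind the last stamp. Pick nothing up or tip it over, and leave the other things on the desk where they are.

Things in the scene. Friction and masses are not known exactly. Their poses are not given: they have to be found in the camera images.
- rail: Fixed aluminium channel, 340 mm long, 47 wide; floor 4 mm thick, side walls 4 mm thick with tops 16 mm above the table, inside width 39. Origin: centre of the underside, on the table; own x points along the rail to the red end stop, z up. It lies across the robot's front, stop to the robot's left, turned up to 20 deg either way. With the row fully home its rear face is at own x = -5 mm.
- stop_face (a point): Centre of the inner face of the red end stop, at the rail's own x = +155 mm, 22 mm above the table. The stop is 47 mm wide and its top is 40 mm above the table. The rail's other end (own x = -170 mm) is open.
- gate (a joint): Slide of the gate across the rail along the rail's own -y (away from the robot): 0 = open (start), 0.045 m = fully closed, at its own stop; about 1.5 N of friction, stays where left. Steel bar at the rail's own x -20 to -12 mm, 19 to 35 mm above the table; its tip is at own y = +34 mm open, -11 mm closed, then 7 mm behind a row that is home. Dark guide at own y 40 to 60 mm, 40 mm high.
- gate_pad (a point): Centre of the outer face (looking along the rail's own +y, to the robot) of the gate's orange upright push pad: 30 mm wide along the rail, 10 mm thick, spanning 12 to 54 mm above the table. The point is 33 mm above the table, at the rail's own x = -16 mm and y = +118 mm open, +73 mm closed. Axes as the rail's.
- stamp_blue: Loose self-inking stamp, about 90 g. Black body 40 mm along the rail x 36 across x 30 high, grey neck 26 wide, rounded blue cap 34 x 32 mm, top 60 mm above the underside. Origin: centre of the underside, 4 mm above the table; x towards the stop, z up. The four stamps start as one touching row in the rail, in any order, spaced 40 mm, the row 50 to 100 mm short of the stop.
- stamp_green: Loose self-inking stamp, about 90 g. Black body 40 mm along the rail x 36 across x 30 high, grey neck 26 wide, rounded green cap 34 x 32 mm, top 60 mm above the underside. Origin: centre of the underside, 4 mm above the table; x towards the stop, z up. The four stamps start as one touching row in the rail, in any order, spaced 40 mm, the row 50 to 100 mm short of the stop.
- stamp_yellow: Loose self-inking stamp, about 90 g. Black body 40 mm along the rail x 36 across x 30 high, grey neck 26 wide, rounded yellow cap 34 x 32 mm, top 60 mm above the underside. Origin: centre of the underside, 4 mm above the table; x towards the stop, z up. The four stamps start as one touching row in the rail, in any order, spaced 40 mm, the row 50 to 100 mm short of the stop.
- stamp_white: Loose self-inking stamp, about 90 g. Black body 40 mm along the rail x 36 across x 30 high, grey neck 26 wide, rounded white cap 34 x 32 mm, top 60 mm above the underside. Origin: centre of the underside, 4 mm above the table; x towards the stop, z up. The four stamps start as one touching row in the rail, in any order, spaced 40 mm, the row 50 to 100 mm short of the stop.
- tape: Bystander: loose yellow ring of tape, 68 mm across, 19 mm high, lying between the rail's open half and the robot. Origin: centre of the underside.
- ink_pad: Bystander: loose closed ink pad tin, 85 x 55 x 18 mm, black and grey with a blue patch, between the rail's stop half and the robot. Origin: centre of the underside.
- eraser: Bystander: loose white eraser 50 x 22 x 13 mm, just beyond the rail. Origin: centre of the underside.
- stapler: Bystander: loose red and black stapler 140 x 36 mm, 57 mm high, to the robot's left. Origin: centre of the underside.
- mug: Bystander: loose white mug, 82 mm across plus handle, 95 mm high, to the robot's left. Origin: centre of the underside.
- pen_cup: Bystander: loose blue cup of pens, 76 mm across, 170 mm high with its pens, to the robot's right. Origin: centre of the underside.
- mouse: Bystander: loose black computer mouse 105 x 62 mm, 32 mm high, to the robot's right. Origin: centre of the underside.
Mind the look-alikes: they are no part of the job. Leave any pink look-alike of the stamp_white alone.

How it is judged (in metres and radians):
On the way, in this order (a step that is already met when the one before it is completed fails the run):
1. the whole row is home against the red stop, with the gate still open (x of each of stamp_blue, stamp_green, stamp_yellow, stamp_white in the frame of rail above 0.0115 m and value of joint gate below 0.012 m), for 0.2 s.
2. the gate is pushed fully in behind the row (x of each of stamp_blue, stamp_green, stamp_yellow, stamp_white in the frame of rail above 0.0115 m and value of joint gate above 0.041 m), for 0.2 s.
At the end, for the whole second after the job is handed in: All four stamps stand upright (within 0.1 rad) and at rest on the rail floor, packed against the red end stop with at most 3.5 mm of slack in all (every stamp centre beyond own x = 11.5 mm of the rail; the ideal for the last is 15 mm), and the gate is within 4 mm of fully closed (all of step 2 and z of stamp_blue in the frame of rail between 0.001 and 0.007 m and y of stamp_blue in the frame of rail between -0.005 and 0.005 m and angle between each of stamp_blue, stamp_green, stamp_yellow, stamp_white's own z axis and vertical below 0.1 rad and linear speed of each of stamp_blue, stamp_green, stamp_yellow, stamp_white below 0.01 m/s and z of stamp_green in the frame of rail between 0.001 and 0.007 m and y of stamp_green in the frame of rail between -0.005 and 0.005 m and z of stamp_yellow in the frame of rail between 0.001 and 0.007 m and y of stamp_yellow in the frame of rail between -0.005 and 0.005 m and z of stamp_white in the frame of rail between 0.001 and 0.007 m and y of stamp_white in the frame of rail between -0.005 and 0.005 m); the robot touches nothing.
It fails at once if a stamp is lifted out of or off the rail (more than 8 mm above its floor) (z of any of stamp_blue, stamp_green, stamp_yellow, stamp_white in the frame of rail above 0.012 m).
It fails at once if a stamp is tipped by more than 0.35 rad (angle between any of stamp_blue, stamp_green, stamp_yellow, stamp_white's own z axis and vertical above 0.35 rad).
It fails at once if another thing on the desk is moved by more than 20 mm (distance of any of tape, ink_pad, eraser, stapler, mug, pen_cup, mouse from where it was at the start of the episode above 0.02 m).
It also fails if it takes over 45 s, if anything falls off the work surface, if the arm or the gripper's body presses on something with over 40 N, if the wrist force passes 120 N, or if a joint passes its speed limit or range.

## Working session

There is one attempt and no reset: what is moved stays moved. The work goes in short steps, Python scripts to look and compute and a shell command to move; the robot and the scene stay as the last step left them, time stands still between calls to the robot, and variables do not carry over. Pictures are saved under pics/ and viewed, at most 10 in all, crops included, and the job is handed in when it is done.

```bash
mkdir -p pics; cat > h.py <<'E'
import numpy as np, cv2
from plant import bot
def ray(P,px):
    f=200/np.tan(np.radians(P["fovy"])/2); K=np.array([[f,0,P["cx"]],[0,f,P["cy"]],[0,0,1]])
    u=cv2.undistortPoints(np.array(px,float).reshape(-1,1,2),K,np.array(P["distortion"],float)).reshape(-1,2)
    T=np.array(P["camera_from_world"]); R=T[:3,:3]; o=-R.T@T[:3,3]
    return o,np.c_[u,np.ones(len(u))]@R
def onz(P,px,z):
    o,d=ray(P,px); return o+d*((z-o[2])/d[:,2])[:,None]
def proj(P,pts):
    f=200/np.tan(np.radians(P["fovy"])/2); K=np.array([[f,0,P["cx"]],[0,f,P["cy"]],[0,0,1]])
    T=np.array(P["camera_from_world"])
    return cv2.projectPoints(np.array(pts,float),cv2.Rodrigues(T[:3,:3])[0],T[:3,3],K,np.array(P["distortion"],float))[0].reshape(-1,2)
E
python3 - <<'E'
from h import *
for n in("top","side"):
    P=bot.camera_params(n); print(n,P); cv2.imwrite(f"pics/{n}0.png",bot.capture(n))
print(bot.get_obs())
E
```

```text
top {'fovy': 48.27985651710583, 'cx': 315.7415597524706, 'cy': 195.75483081874725, 'distortion': array([0.02230605, 0.        , 0.        , 0.        , 0.        ]), 'camera_from_world': array([[-1.19698692e-02, -9.99645389e-01, -2.37869425e-02,
         2.22464367e+01],
       [-9.90963984e-01,  1.50374279e-02, -1.33282627e-01,
         5.90614927e+02],
       [ 1.33593058e-01,  2.19766277e-02, -9.90792573e-01,
         1.23163221e+03],
       [ 0.00000000e+00,  0.00000000e+00,  0.00000000e+00,
         1.00000000e+00]])}
side {'fovy': 45.375358725056955, 'cx': 315.2481133251014, 'cy': 201.6079678873579, 'distortion': array([0.0455492, 0.       , 0.       , 0.       , 0.       ]), 'camera_from_world': array([[ 7.54922289e-01, -6.55503809e-01,  2.01765517e-02,
        -4.27008890e+02],
       [-3.71188943e-01, -4.52444960e-01, -8.10871338e-01,
         2.50696965e+02],
       [ 5.40658030e-01,  6.04655534e-01, -5.84876551e-01,
         9.10927823e+02],
       [ 0.00000000e+00,  0.00000000e+00,  0.00000000e+00,
         1.00000000e+00]])}
{'time': 0.1, 'joint_positions': array([ 1.19700152e+00,  3.42651921e-01,  1.52492503e+00,  1.96086848e-05,
        1.27540743e+00, -1.46006774e-01]), 'dq': array([ 0.00212225, -0.00083433, -0.00183519, -0.00099573,  0.00057651,
       -0.00016545]), 'tau': array([ 1.16730149e-03, -4.32007492e+01, -2.44693869e+01,  7.19018304e-02,
        5.26956073e-02, -5.04697971e-05]), 'tool_pos': array([118.40675088, 511.12090535, 243.11379599]), 'tcp_rot': array([-3.14021846e+00, -2.21032631e-04,  2.91379874e+00]), 'contact_force': array([-0.39733997,  0.69919714, -1.16719738]), 'moment': array([ 0.00298697, -0.01287354, -0.0199074 ]), 'finger_force': 0.0, 'grip_width': 91.25705732684865}
```

View pics/top0.png

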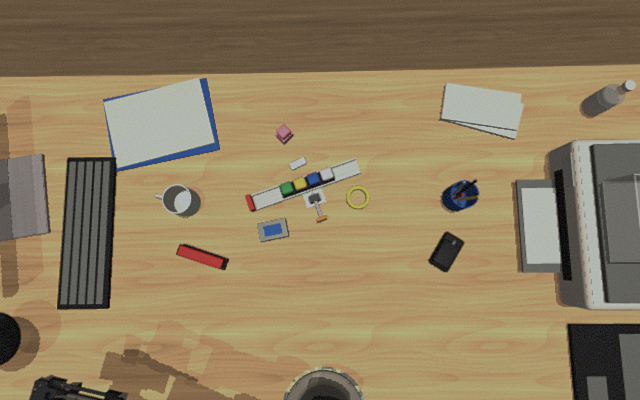

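View pics/side0.png

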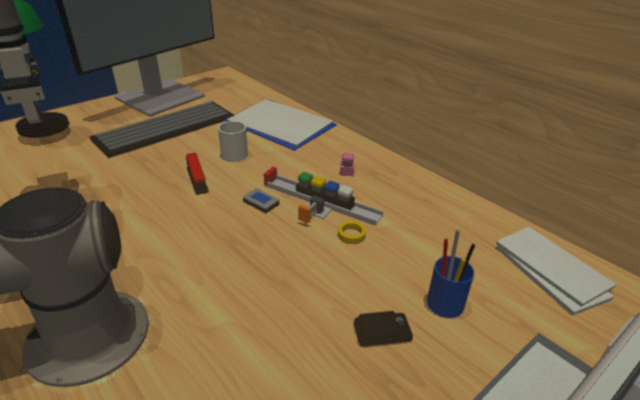

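The top view shows the red stop at (250,203), then green (288,188), yellow (300,183), blue (313,180) and white (327,175) in the row, with the rail's open end at (359,166). The orange pad is at (321,218). Candidates for the white stamp are the white cap at (327,175), the pink look-alike at (284,133), and the white eraser at (298,163). The one in the rail row at (327,175) is right, and the pink one stays alone.

```bash
cat > m.py <<'E'
from h import *
P=bot.camera_params("top"); im=cv2.imread("pics/top0.png")
hsv=cv2.cvtColor(im,cv2.COLOR_BGR2HSV)
def cen(lo,hi,box):
    x0,y0,x1,y1=box; m=cv2.inRange(hsv[y0:y1,x0:x1],lo,hi); ys,xs=np.nonzero(m); return [xs.mean()+x0,ys.mean()+y0],len(xs)
B=(240,155,335,225)
r={}
for n,lo,hi,b,z in [("green",(45,100,40),(85,255,255),B,60),("yellow",(22,150,80),(35,255,255),(290,172,312,195),60),("blue",(100,120,40),(125,255,255),(300,165,325,190),60),
  ("stop",(0,150,60),(6,255,255),(240,190,262,215),36),("pad",(4,150,80),(18,255,255),(312,210,332,225),50)]:
    c,k=cen(lo,hi,b); r[n]=onz(P,[c],z)[0]; print(n,np.round(c,1),k,r[n].round(1))
print("openend",onz(P,[[359,166]],10).round(1),"white",onz(P,[[327,175]],60).round(1))
print("tape",onz(P,[[358,197]],10).round(1),"eraser",onz(P,[[298,163]],10).round(1),"pink",onz(P,[[284,133]],50).round(1))
crop=im[120:240,230:390]; cv2.imwrite("pics/crop0.png",cv2.resize(crop,None,fx=5,fy=5,interpolation=cv2.INTER_CUBIC))
E
python3 m.py
```

```text
green [286.6 188.1] 124 [611.2  95.7  60. ]
yellow [300.  183.8] 44 [622.8  57.6  60. ]
blue [313.1 178.7] 129 [636.6  20.5  60. ]
stop [249.8 202.2] 82 [575.5 203.2  36. ]
pad [321.5 218.2] 32 [525.6  -1.4  50. ]
openend [[ 681.1 -113.1   10. ]] white [[646.7 -18.7  60. ]]
tape [[ 589.4 -108.    10. ]] eraser [[693.1  66.   10. ]] pink [[773.5 103.4  50. ]]
```

View pics/crop0.png

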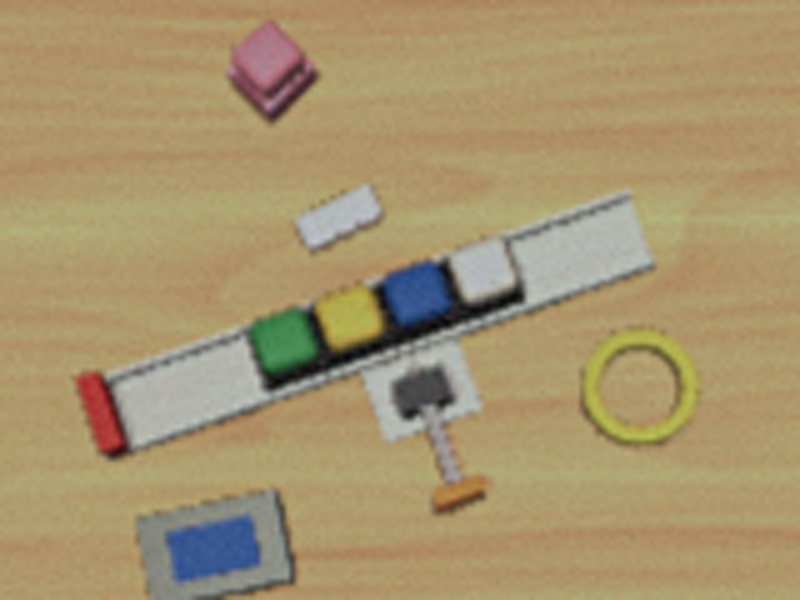

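The crop confirms green, yellow, blue and white in the rail, with the white cap rearmost. Rail x points at about 108.7° in the world, the origin is near (627,50), and the row has about 87 mm to go. I'll push with closed fingers and the tool's y along the rail.

```bash
python3 -m pendant '[[[0.9,-0.95,0],[0,0,0.23],-1],[[0.9,-0.95,0],[0,0,0.23],-1],[[0.9,-0.95,0],[0,0,0.23],-1],[[0.9,-0.95,0],[0,0,0.23],-1],[[0.9,-0.95,0],[0,0,0.23],-1],[[0.9,-0.95,0],[0,0,0.23],-1],[[0.9,-0.95,0],[0,0,0.23],-1],[[0.9,-0.95,0],[0,0,0.23],-1],[[0.9,-0.95,0],[0,0,0.23],-1],[[0.9,-0.95,0],[0,0,0.23],-1]]'
python3 -m pendant '[[[0.9,-0.95,0],[0,0,0.23],-1],[[0.9,-0.95,0],[0,0,0.23],-1],[[0.9,-0.95,0],[0,0,0.23],-1],[[0.9,-0.95,0],[0,0,0.23],-1],[[0.9,-0.95,0],[0,0,0.23],-1],[[0.9,-0.95,0],[0,0,0.23],-1],[[0.9,-0.95,0],[0,0,0.23],-1],[[0.9,-0.95,0],[0,0,0.23],-1],[[0.9,-0.95,0],[0,0,0.23],-1],[[0,0,0],[0,0,0.23],-1]]'
python3 - <<'E'
from h import *
P=bot.camera_params("wrist"); cv2.imwrite("pics/w1.png",bot.capture("wrist"))
print(P)
u=np.array([np.cos(np.radians(108.7)),np.sin(np.radians(108.7))]);v=np.array([-u[1],u[0]]);O=np.array([627,50.5])
for x,y,z in[(-170,23.5,16),(-170,-23.5,16),(155,0,40),(-92,0,34),(-16,118,33)]:
    print(x,y,proj(P,[[*(O+x*u+y*v),z]]).round())
E
```

```text
time: 0.93
tool_pos: [389.4, 224.7, 243.7]
tcp_rot: [3.141, -0.0, -3.092]
contact_force: [0.1, 1.2, 0.2]
grip_width: 29.5
finger_force: 0.0
time: 1.77
tool_pos: [634.7, -35.8, 241.6]
tcp_rot: [-3.14, -0.001, -2.821]
contact_force: [-0.9, -0.7, -1.3]
grip_width: 0.2
finger_force: 0.0
{'fovy': 66.58920285610701, 'cx': 319.265919393623, 'cy': 198.38942739684447, 'distortion': array([-0.02292548,  0.        ,  0.        ,  0.        ,  0.        ]), 'camera_from_world': array([[-3.16266833e-01,  9.48666110e-01, -2.81108669e-03,
         2.34996775e+02],
       [ 9.13390352e-01,  3.05304487e-01,  2.69271675e-01,
        -6.01278691e+02],
       [ 2.56307149e-01,  8.25940803e-02, -9.63060155e-01,
         2.28881118e+02],
       [ 0.00000000e+00,  0.00000000e+00,  0.00000000e+00,
         1.00000000e+00]])}
-170 23.5 [[249. 173.]]
-170 -23.5 [[252. 210.]]
155 0 [[523. 196.]]
-92 0 [[313. 195.]]
-16 118 [[382.  90.]]
```

View pics/w1.png

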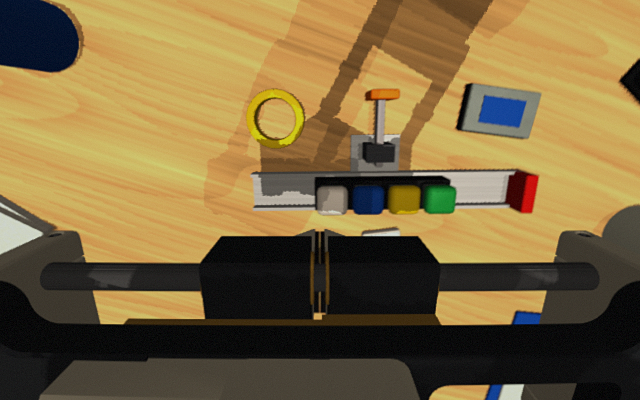

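The wrist view shows the rail's open end at x≈254 (rows 172 to 209), the row at x 316–455 with white rearmost, the stop's inner face at about x=513, and the pad at (382,95). Prediction is within about 4 px.

```bash
python3 - <<'E'
from h import *
P=bot.camera_params("wrist")
u=np.array([np.cos(np.radians(108.7)),np.sin(np.radians(108.7))]);v=np.array([-u[1],u[0]]);O=np.array([627,50.5])
def loc(px,z):
    q=onz(P,px,z)[:,:2]-O; return np.c_[q@u,q@v].round(1)
print("rail end near/far (exp -170,+-23.5)",loc([[254,172],[254,209]],16))
print("stop inner top edge near/far (155,+-23.5,40)",loc([[515,171],[510,210]],40), "near wall right end",loc([[513,170]],16))
print("row rear body top(z34)",loc([[316,180]],34),"white cap z64",loc([[332,198],[440,198]],62))
print("pad outer top edge (z54)",loc([[366,89],[399,89]],54))
t=bot.get_obs()["tool_pos"]
for h in(-17,0,20,47,60):
  a=np.array([*u,0]);c=t+[0,0,h]
  print(h,proj(P,[c-19*a,c+19*a,c-65*a,c+65*a]).round().tolist(),(np.array(P["camera_from_world"])@[*c,1])[2].round())
print((t[:2]-O)@u,(t[:2]-O)@v,t)
E
```

```text
rail end near/far (exp -170,+-23.5) [[-160.8   25.9]
 [-163.6  -21.5]]
stop inner top edge near/far (155,+-23.5,40) [[144.6  31.3]
 [146.5 -15.9]] near wall right end [[157.6  28.1]]
row rear body top(z34) [[-84.7  19.6]] white cap z64 [[-67.    5.5]
 [ 51.7   5.3]]
pad outer top edge (z54) [[-32.9 118.9]
 [  1.  119. ]]
-17 [[285.0, 248.0], [352.0, 248.0], [204.0, 248.0], [433.0, 247.0]] 172.0
0 [[281.0, 262.0], [356.0, 262.0], [192.0, 262.0], [445.0, 261.0]] 156.0
20 [[276.0, 283.0], [361.0, 283.0], [175.0, 283.0], [462.0, 282.0]] 137.0
47 [[266.0, 322.0], [370.0, 322.0], [141.0, 321.0], [495.0, 321.0]] 111.0
60 [[259.0, 348.0], [377.0, 348.0], [120.0, 347.0], [517.0, 347.0]] 98.0
-81.17865754624822 21.29804815160147 [632.85320206 -33.22168967 241.68548862]
```

```bash
python3 -m pendant '[[[0.35,-0.4,0],[0,0,0],-1],[[0.35,-0.4,0],[0,0,0.05],-1],[[0.35,-0.4,0],[0,0,0.05],-1],[[0,0,-0.95],[0,0,0],-1],[[0,0,-0.95],[0,0,0],-1],[[0,0,-0.95],[0,0,0],-1],[[0,0,-0.95],[0,0,0],-1],[[0,0,-0.95],[0,0,0],-1],[[0,0,-0.7],[0,0,0],-1],[[0,0,0],[0,0,0],-1]]'
cat > w.py <<'E'
import sys
from h import *
P=bot.camera_params("wrist"); cv2.imwrite("pics/%s.png"%sys.argv[1],bot.capture("wrist"))
a=np.radians(109);u=np.array([np.cos(a),np.sin(a)]);v=np.array([-u[1],u[0]]);O=np.array([622.9,53.3])
o=bot.get_obs();t=o["tool_pos"]
print(t,o["tcp_rot"],o["contact_force"],"own",(t[:2]-O)@u,(t[:2]-O)@v)
for h in(-17,): print(proj(P,[[*(t[:2]+s*u),t[2]+h] for s in(-19,0,19)]).round().tolist())
E
python3 w.py w2
```

```text
time: 2.65
tool_pos: [659.4, -64.5, 74.9]
tcp_rot: [3.136, -0.009, -2.805]
contact_force: [-1.9, 1.2, -0.6]
grip_width: 1.0
finger_force: 0.0
[661.01619977 -64.9087268   77.79201983] [ 3.13815399 -0.00514723 -2.80518631] [0.15851543 0.5649309  1.11061922] own -124.1779678035224 2.4454221093312607
[[283.0, 252.0], [317.0, 252.0], [351.0, 253.0]]
```

View pics/w2.png

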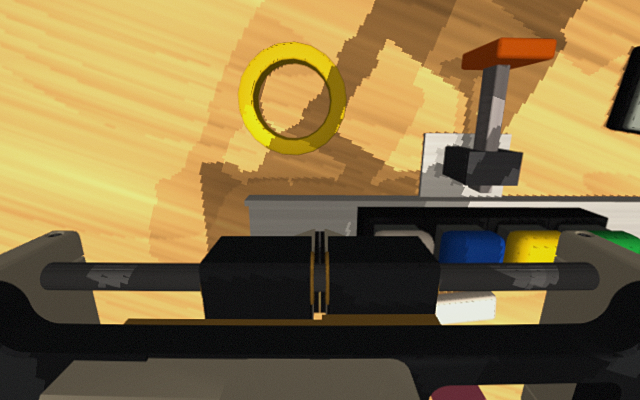

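The view shows the row's rear body face at x≈358 and the near wall top at row 197. The fingertips are over the channel behind the row. I'll measure both points.

```bash
python3 - <<'E'
from h import *
P=bot.camera_params("wrist")
a=np.radians(109);u=np.array([np.cos(a),np.sin(a)]);v=np.array([-u[1],u[0]]);O=np.array([622.9,53.3])
for px,z in(([358,208],34),([246,196],16),([400,197],16),([640,196],16)):
    q=onz(P,[px],z)[0,:2]-O; print(px,(q@u).round(1),(q@v).round(1))
print(bot.get_obs()["tool_pos"])
E
```

```text
[358, 208] -99.0 17.9
[246, 196] -174.4 20.7
[400, 197] -67.7 20.5
[640, 196] 104.8 22.2
[661.01619977 -64.9087268   77.79201983]
```

```bash
python3 -m pendant '[[[0.24,-0.2,0],[0,0,0],-1],[[0,0,0],[0,0,0],-1],[[0,0,-0.4],[0,0,0],-1],[[0,0,-0.4],[0,0,0],-1],[[0,0,-0.4],[0,0,0],-1],[[0,0,-0.16],[0,0,0],-1],[[0,0,0],[0,0,0],-1],[[-0.05,0.142,0],[0,0,0],-1],[[-0.05,0.142,0],[0,0,0],-1],[[0,0,0],[0,0,0],-1]]'
python3 -m pendant '[[[-0.08,0.236,0],[0,0,0],-1],[[-0.08,0.236,0],[0,0,0],-1],[[-0.08,0.236,0],[0,0,0],-1],[[-0.08,0.236,0],[0,0,0],-1],[[-0.08,0.236,0],[0,0,0],-1],[[-0.08,0.236,0],[0,0,0],-1],[[-0.08,0.236,0],[0,0,0],-1],[[-0.08,0.236,0],[0,0,0],-1],[[-0.08,0.236,0],[0,0,0],-1],[[0,0,0],[0,0,0],-1]]'
python3 w.py w3
```

```text
time: 3.53
tool_pos: [667.2, -62.4, 40.0]
tcp_rot: [3.141, 0.001, -2.805]
contact_force: [-0.6, -0.4, 0.4]
grip_width: 0.7
finger_force: 0.0
time: 4.37
tool_pos: [645.1, 1.9, 39.5]
tcp_rot: [3.141, -0.0, -2.804]
contact_force: [0.9, -1.1, 0.7]
grip_width: 0.5
finger_force: 0.8
[645.03977277   1.52886312  39.20135702] [ 3.14036263e+00 -7.58821648e-04 -2.80438423e+00] [0.72120157 0.55702676 1.11166306] own -56.15857656537975 -4.07853292449169
[[284.0, 247.0], [318.0, 247.0], [351.0, 247.0]]
```

View pics/w3.png

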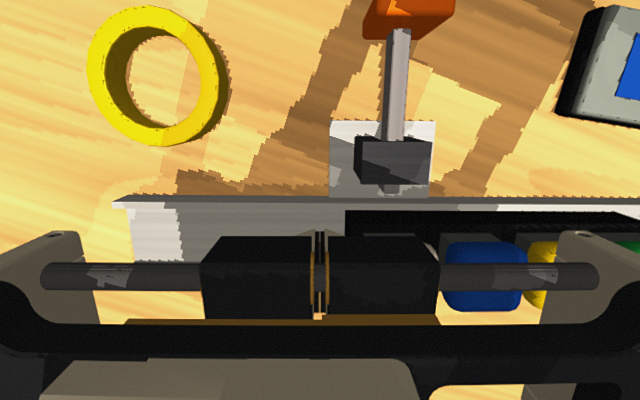

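The fingers are against the row's rear face (x≈345), inside the channel and clear of the gate bar. About 28 mm remain, so I'll continue more slowly.

```bash
python3 -m pendant '[[[-0.044,0.126,0],[0,0,0],-1],[[-0.044,0.126,0],[0,0,0],-1],[[-0.044,0.126,0],[0,0,0],-1],[[-0.044,0.126,0],[0,0,0],-1],[[-0.044,0.126,0],[0,0,0],-1],[[-0.033,0.094,0],[0,0,0],-1],[[-0.02,0.06,0],[0,0,0],-1],[[-0.011,0.032,0],[0,0,0],-1],[[-0.011,0.032,0],[0,0,0],-1],[[0,0,0],[0,0,0],-1]]'
python3 -m pendant '[[[-0.011,0.032,0],[0,0,0],-1],[[-0.011,0.032,0],[0,0,0],-1],[[0,0,0],[0,0,0],-1],[[0,0,0],[0,0,0],-1],[[0,0,0],[0,0,0],-1],[[0,0,0],[0,0,0],-1],[[0,0,0],[0,0,0],-1],[[0,0,0],[0,0,0],-1],[[0,0,0],[0,0,0],-1],[[0,0,0],[0,0,0],-1]]'
python3 -c "from plant import bot;print(bot.get_obs())"
```

```text
time: 5.25
tool_pos: [636.6, 25.9, 39.3]
tcp_rot: [3.141, -0.0, -2.805]
contact_force: [0.7, -1.1, 0.8]
grip_width: 0.6
finger_force: 0.8
time: 6.08
tool_pos: [636.0, 27.7, 39.4]
tcp_rot: [3.141, -0.0, -2.805]
contact_force: [0.2, -1.1, -0.1]
grip_width: 0.4
finger_force: 0.4
{'time': 6.0833, 'joint_positions': array([-7.69315778e-02,  7.50202580e-01,  1.42078026e+00,  2.35257958e-04,
        9.70904255e-01, -1.98409294e+00]), 'dq': array([ 0.00193574, -0.00018049, -0.00060032,  0.0007598 , -0.00107502,
        0.00105886]), 'tau': array([ 5.69902696e-01, -5.78027058e+01, -1.97909439e+01,  1.57962623e-01,
        1.73525037e-01,  4.37175629e-05]), 'tool_pos': array([636.03317893,  27.65748469,  39.36009454]), 'tcp_rot': array([ 3.14129659e+00, -1.91691852e-04, -2.80536044e+00]), 'contact_force': array([ 0.20354027, -1.0931015 , -0.10949928]), 'moment': array([-0.06627036, -0.04058177,  0.005337  ]), 'finger_force': 0.40553797774919076, 'grip_width': 0.3688597249951022}
```

```bash
python3 -m pendant '[[[-0.011,0.032,0],[0,0,0],-1],[[-0.011,0.032,0],[0,0,0],-1],[[-0.011,0.032,0],[0,0,0],-1],[[-0.011,0.032,0],[0,0,0],-1],[[-0.011,0.032,0],[0,0,0],-1],[[0,0,0],[0,0,0],-1],[[0,0,0],[0,0,0],-1],[[0,0,0],[0,0,0],-1],[[0,0,0],[0,0,0],-1],[[0,0,0],[0,0,0],-1]]'
python3 w.py w4
```

```text
time: 6.92
tool_pos: [635.0, 31.3, 39.8]
tcp_rot: [-3.14, 0.001, -2.805]
contact_force: [1.3, -6.0, 0.7]
grip_width: 0.3
finger_force: 2.8
[635.0350034   31.29544927  39.78840509] [-3.13984172e+00  7.84357617e-04 -2.80548878e+00] [ 2.01130891 -6.03960027  0.65569453] own -24.756482120071766 -4.309890156771653
[[285.0, 247.0], [319.0, 248.0], [352.0, 248.0]]
```

View pics/w4.png

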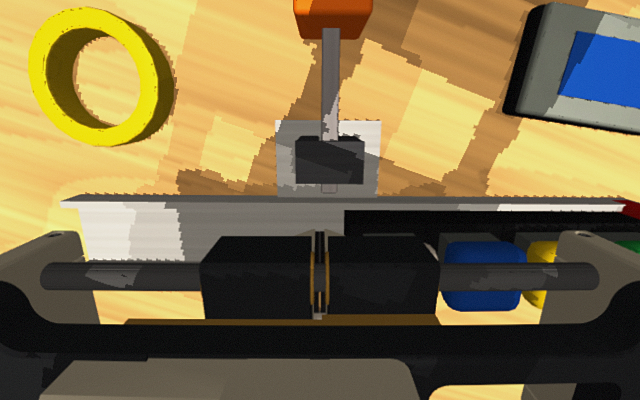

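The force rose to 6 N with the rear face at about own x = -5 mm, so the row is home and the gate is still open. I'll give one more small press, then back off, lift and move in front of the orange pad.

```bash
python3 -m pendant '[[[-0.011,0.032,0],[0,0,0],-1],[[0,0,0],[0,0,0],-1],[[0,0,0],[0,0,0],-1],[[0.04,-0.12,0],[0,0,0],-1],[[0.13,-0.38,0],[0,0,0],-1],[[0,0,0.4],[0,0,0],-1],[[0,0,0.8],[0,0,0],-1],[[0,0,0.8],[0,0,0],-1],[[0,0,0.8],[0,0,0],-1],[[0,0,0],[0,0,0],-1]]'
python3 -m pendant '[[[-0.97,-0.2,0],[0,0,0],-1],[[-0.97,-0.2,0],[0,0,0],-1],[[-0.97,-0.2,0],[0,0,0],-1],[[-0.97,-0.2,0],[0,0,0],-1],[[-0.97,-0.2,0],[0,0,0],-1],[[0,0,0],[0,0,0],-1],[[0,0,0],[0,0,0],-1],[[0,0,0],[0,0,0],-1],[[0,0,0],[0,0,0],-1],[[0,0,0],[0,0,0],-1]]'
python3 w.py w5; python3 - <<'E'
import cv2
from plant import bot
cv2.imwrite("pics/s5.png",bot.capture("side"))
a=cv2.resize(cv2.imread("pics/w5.png"),None,fx=.9,fy=.9); s=cv2.resize(cv2.imread("pics/s5.png")[150:250,230:390],None,fx=2.2,fy=2.2,interpolation=2)
import numpy as np
c=np.zeros((360+220,576,3),np.uint8); c[:360]=a; c[360:,:352]=s; cv2.imwrite("pics/c5.png",c)
E
```

```text
time: 7.8
tool_pos: [642.0, 18.3, 129.7]
tcp_rot: [-3.138, 0.009, -2.805]
contact_force: [1.3, 0.2, 0.8]
grip_width: 0.1
finger_force: 0.0
time: 8.63
tool_pos: [494.8, -11.6, 123.5]
tcp_rot: [-3.141, 0.001, -2.805]
contact_force: [0.8, 0.8, 0.2]
grip_width: 0.2
finger_force: 0.0
[494.629629   -11.55924463 123.35000892] [-3.14152434e+00  4.19933529e-04 -2.80495345e+00] [0.55004425 0.55626352 0.02442587] own -19.564872641443124 142.39812305255052
[[285.0, 247.0], [319.0, 247.0], [352.0, 248.0]]
```

View pics/c5.png

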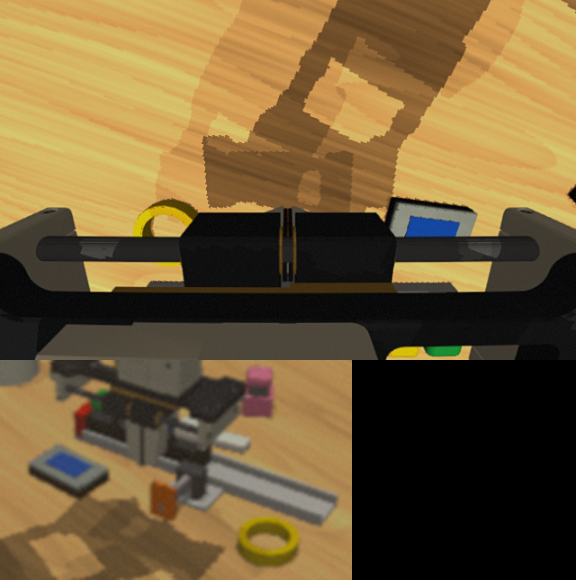

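The pad at side-crop (163,500) is still open and the desk is undisturbed. The TCP is about 24 mm outside the pad's face, so it's clear to descend.

```bash
python3 -m pendant '[[[0,0,-0.6],[0,0,0],-1],[[0,0,-0.6],[0,0,0],-1],[[0,0,-0.6],[0,0,0],-1],[[0,0,-0.5],[0,0,0],-1],[[0,0,-0.4],[0,0,0],-1],[[0,0,0],[0,0,0],-1],[[0,0,0],[0,0,0],-1],[[0,0,0],[0,0,0],-1],[[0,0,0],[0,0,0],-1],[[0,0,0],[0,0,0],-1]]'
python3 - <<'E'
import cv2
from plant import bot
print(bot.get_obs()["tool_pos"],bot.get_obs()["contact_force"])
s=bot.capture("side")[160:240,250:370]
t=bot.capture("top")[155:235,230:350]
import numpy as np
cv2.imwrite("pics/c6.png",np.vstack([cv2.resize(i,None,fx=3.7,fy=3.7,interpolation=2) for i in(s,t)]))
E
```

```text
time: 9.57
tool_pos: [494.3, -11.7, 43.2]
tcp_rot: [-3.141, 0.001, -2.805]
contact_force: [-0.2, 0.6, -0.3]
grip_width: 0.4
finger_force: 0.0
[494.34170705 -11.74667479  43.24398548] [-0.20627374  0.57983606 -0.27790834]
```

View pics/c6.png

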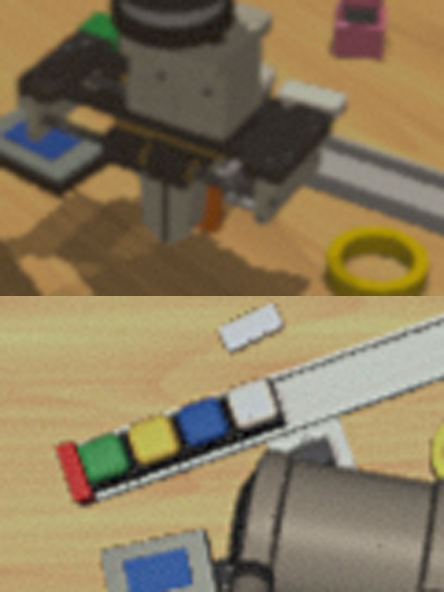

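The top view shows the row tight against the red stop with no gaps, the white stamp last. The side view shows the fingers standing outside the orange pad. Now I'll push along own -y.

```bash
python3 -m pendant '[[[0.22,0.076,0],[0,0,0],-1],[[0.22,0.076,0],[0,0,0],-1],[[0.22,0.076,0],[0,0,0],-1],[[0.22,0.076,0],[0,0,0],-1],[[0.22,0.076,0],[0,0,0],-1],[[0.22,0.076,0],[0,0,0],-1],[[0.22,0.076,0],[0,0,0],-1],[[0.1,0.034,0],[0,0,0],-1],[[0.1,0.034,0],[0,0,0],-1],[[0,0,0],[0,0,0],-1]]'
python3 -m pendant '[[[0.03,0.01,0],[0,0,0],-1],[[0.03,0.01,0],[0,0,0],-1],[[0.03,0.01,0],[0,0,0],-1],[[0.03,0.01,0],[0,0,0],-1],[[0,0,0],[0,0,0],-1],[[0,0,0],[0,0,0],-1],[[0,0,0],[0,0,0],-1],[[0,0,0],[0,0,0],-1],[[0,0,0],[0,0,0],-1],[[0,0,0],[0,0,0],-1]]'
```

```text
time: 10.5
tool_pos: [546.6, 6.6, 42.3]
tcp_rot: [3.142, 0.001, -2.805]
contact_force: [-0.1, 0.7, 0.0]
grip_width: 0.4
finger_force: 0.0
time: 11.33
tool_pos: [549.5, 7.5, 42.4]
tcp_rot: [3.141, -0.0, -2.805]
contact_force: [-2.8, 0.6, -0.9]
grip_width: 0.5
finger_force: 0.6
```

```bash
python3 -m pendant '[[[0.03,0.01,0],[0,0,0],-1],[[0.03,0.01,0],[0,0,0],-1],[[0.03,0.01,0],[0,0,0],-1],[[0.03,0.01,0],[0,0,0],-1],[[0,0,0],[0,0,0],-1],[[0,0,0],[0,0,0],-1],[[0,0,0],[0,0,0],-1],[[0,0,0],[0,0,0],-1],[[0,0,0],[0,0,0],-1],[[0,0,0],[0,0,0],-1]]'
```

```text
time: 12.17
tool_pos: [553.4, 8.6, 42.6]
tcp_rot: [-3.141, 0.001, -2.805]
contact_force: [0.1, -0.2, -0.2]
grip_width: 0.3
finger_force: 0.1
```

```bash
python3 -m pendant '[[[0.03,0.01,0],[0,0,0],-1],[[0.03,0.01,0],[0,0,0],-1],[[0.03,0.01,0],[0,0,0],-1],[[0.03,0.01,0],[0,0,0],-1],[[0,0,0],[0,0,0],-1],[[0,0,0],[0,0,0],-1],[[0,0,0],[0,0,0],-1],[[0,0,0],[0,0,0],-1],[[0,0,0],[0,0,0],-1],[[0,0,0],[0,0,0],-1]]'
```

```text
time: 13.0
tool_pos: [553.6, 8.8, 42.5]
tcp_rot: [3.14, -0.007, -2.805]
contact_force: [-12.4, -7.5, 10.4]
grip_width: 0.2
finger_force: 7.4
```

The gate hit its stop: 15 N at TCP x=553.6, where 554 was expected. Now I'll back off, lift clear and check.

```bash
python3 -m pendant '[[[-0.15,-0.05,0],[0,0,0],-1],[[-0.6,-0.2,0],[0,0,0],-1],[[-0.9,-0.3,0],[0,0,0],-1],[[-0.4,-0.13,0.4],[0,0,0],-1],[[0,0,0.9],[0,0,0],-1],[[0,0,0.9],[0,0,0],-1],[[0,0,0.9],[0,0,0],-1],[[-0.9,0,0.5],[0,0,0],-1],[[-0.9,0,0.5],[0,0,0],-1],[[0,0,0],[0,0,0],-1]]'
python3 - <<'E'
import cv2
from plant import bot
import numpy as np
s=bot.capture("side")[160:240,250:390]
t=bot.capture("top")[155:235,230:370]
cv2.imwrite("pics/c7.png",np.vstack([cv2.resize(i,None,fx=3.7,fy=3.7,interpolation=2) for i in(s,t)]))
E
```

```text
time: 13.83
tool_pos: [438.7, -10.1, 167.8]
tcp_rot: [-3.141, 0.002, -2.805]
contact_force: [0.6, -0.1, -1.0]
grip_width: 0.7
finger_force: 0.0
```

View pics/c7.png

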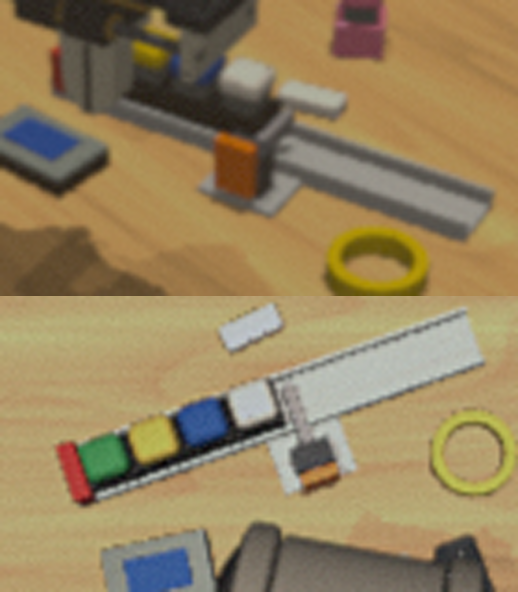

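The row is packed against the stop, the gate bar is across the rail behind the white stamp, the pad is against its guide, and the bystanders look unmoved.

```bash
python3 -c "from plant import bot;print(bot.close_job())"
```

```text
the job is handed in; nothing more can be done
None
```

I pushed the four stamps home against the red stop with no visible gaps, closed the gate behind the white one, and handed the job in about 14 s into the 45 s limit; no verdict was returned.

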